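Tag the bead dish and present it

ROBOT

A 6-joint arm with a two-finger parallel gripper is mounted at the origin on a cart in front of the work surface, level with it; the furniture and walls round the work are solid. World frame = base frame: x ahead of the robot, y to its left, z up, the work surface at z = 0. Lengths are in m, angles in rad, forces in N, time in s.
With the tool pointing down it reaches from about 0.375 to 0.9 m from the base axis. Payload 3.1 kg.
Tool frame: the origin (TCP) lies at the very end of the fingers, on their centre line; the grasp point (between the pads) lies 19 mm behind it (manip.hold_point_z is the distance from the TCP to the grasp point, in m); y points along the fingers, z is the direction in which the jaws open and shut, and the axes are right-handed (so a half turn about y gives the same grasp; the last joint's range is limited). The gripper opens to 85 mm and grips with 20 to 120 N. Pads are 22 mm wide; open, the fingers measure 114 mm over their backs; the gripper's body (76 mm by 85 mm) begins 54 mm behind the grasp point. The pads swing forward as they close: fully open they stand 13 mm farther back than shut.
Start: joints at [0.977, 0.527, 1.433, -0, 1.181, -0.178], TCP at [0.252, 0.572, 0.231] pointing down, gripper open.
Joint ranges: [-3.08, 3.08], [-0.75, 2.2], [0.22, 2.44], [-1.43, 4.57], [0, 2.65], [-2.85, 2.85]. Speed limits (rad/s): [2.79, 2.79, 3.14, 3.14, 3.14, 3.14].

INTERFACE

Orientations are given as a unit quaternion [x, y, z, w].
In Python, from station import manip, eyes, workorder gives the robot as it stands. The module is installed in compiled form; this text tells all that it offers.
- The arm moves only by the shell command python3 -m jog 'ROWS' [OPENING] [FORCE]. ROWS is JSON, a list of rows, each a list of 2 entries, a list of its own where there are three numbers: the shift along the tool's x, y, z in cm, then the turn about the tool's y in rad. A call has 1 to 20 rows; each row is the pose to reach, as a shift and turn from the pose commanded when the call began, along the tool's axes at that moment; what a row does not reach only later rows make up. A row lasts 1/12 s, in which the tool goes at most 41.7 mm and 7.16 degrees, less where a joint would pass 70% of its speed; a pose out of reach is approached as far as the arm can. A call with a gripper value outside its range is refused whole. OPENING is the finger opening in cm, from 0 to 8.54, set as the call begins (- or left out, the last holds). The fingers move at their own pace and stop on an object; FORCE is the grip in N (left out, the last holds). Time passes only in rows, so rows that repeat a pose let the fingers close. It gives the time, the measured TCP pose, the force and the opening at its end, in the units of the state.
- manip.sense(): the state, without advancing time (a new reading comes with each control period).
- eyes.snapshot(name): name is "scene" or "top" or "wrist"; returns a dict with "frame" (384x512x3 uint8, red, green, blue), "vfov" (degrees; the focal length in pixels is half the picture's height over the tangent of half this angle, whatever the lens; pixels are square), "cx", "cy" (the principal point, pixels), "rvec" (rotation vector, rad) and "tvec" (3), from world to camera coordinates, as OpenCV has them. Camera axes: x right, y down, z forward; pixel columns grow to the right and rows downward; lengths in m; the calibration is good to about 2 mm. A picture is of the moment at which its call begins. There is no depth.
- workorder.sign_off(): hands the job in, once; it reports no verdict.
The state is a dict: "t": time; "q": joint angles; "qd": joint speeds; "tau": joint torques, N m; "tcp_pos": TCP position; "tool_rot": TCP orientation; "force": force on the tool from outside, world axes, zero at the start; "ft_torque": the same for the moment, N m; "finger_gap": opening from 0.0 (shut) to 1.0 (fully open).
Only numpy, scipy, OpenCV 4.12 (cv2) and the standard library are available. Lean on these libraries where they do the work, as an engineer would, in place of code of your own. Each camera call takes 0.05 s, during which the arm holds its last target. There are 200 camera calls.

TASK

Hang the loose wooden tag lying on the small riser by its eye on the steel post at the side of the bead dish and let go of it. Then take the dish by its bail handle, lift it straight up off its board by about a hand's breadth (10 cm), and only then give it a quarter turn over the board so that the post with the tag points to the front of the board, the edge with the brass strip. Keep the dish level and the loose ball in the middle of it all the way, leave the other goods alone, and finish while still holding the dish up there, level and still.

Things in the scene. Friction and masses are not known exactly. Their poses are not given: they have to be found in the camera images.
- board: fixed square board of pale wood, 180 x 180 x 12 mm, flat on the table; origin at the centre of its underside, z up. Its -x edge is the front (the edge nearest the robot), marked by a thin brass strip 100 mm long let into the top along that edge
- board_front (a point): middle of the board's front edge (the -x edge, by the brass strip), at top height, 90 mm from the board's centre
- dish: loose round wooden dish, 134 mm across, 27 mm high, 0.4 kg, on the board; origin under its centre. Floor: shallow cone (7 degrees), lowest in the middle, 10 mm above the underside. A 7 mm wire bail rises from the rim at x = -64.5 and +64.5 mm and arches over along x. A lug on the +y side carries the tag post, which at the start points to the board's left (+y) side within 0.2 rad
- dish_grip (a point): centre of the wooden grip bar on top of the bail, straight above the dish's centre, 125 mm above the dish's underside; the bar is 52 mm long (along the dish's x), 14 mm thick (along y, the way to pinch it) and 20 mm high; free space below it down to the ball's top, 90 mm. Axes parallel to the dish's
- post_foot (a point): foot of the upright steel post, at dish y = +85 mm, on the flat top of the wooden lug (24 mm wide, out to y = 126 mm, top 26 mm above the dish's underside); post 9 mm thick, round tip 40.5 mm above this point. Axes parallel to the dish's
- dish_mid (a point): where the ball's centre lies when the ball rests in the middle of the dish, 22.1 mm above the dish's underside on its axis; moves with the dish
- ball_center (a point): centre of the loose white ball, 24 mm across, 20 g, resting in the middle of the dish
- tag_eye (a point): centre of the tag's round eye, half-way up; through hole 20 mm across. The tag is a loose flat plate of dark wood, 70 mm long (its x), 36 mm wide (y), 10 mm thick, 25 g, lying flat on the riser, eye end towards the robot; the eye lies 16 mm from the plate's middle towards +x. Axes are the tag's. Hung flat on the lug, this point is 5 mm above post_foot
- tag_grip (a point): point on the tag's solid half, half-way up, 33 mm from the eye's centre along -x, where it can be pinched across its 36 mm width. Hang it with this end pointing away from the dish: the tag then lies flat along the lug and the hand clears the bail
- gift_box: bystander: small pink gift box at the far left, 65 x 65 x 36 mm, origin under its centre
- tape: bystander: roll of tape lying flat, 104 mm across, 25 mm high, origin under its centre
- bangle: bystander: bangle lying flat, 55 mm across, 7 mm high, origin under its centre
- green_box: bystander: small green gift box to the right, 70 x 70 x 36 mm, origin under its centre
- riser: fixed block of pale wood on the table in front of the robot, 64 (x) x 80 (y) x 60 mm high, on which the tag lies at the start; origin at the centre of its underside

How it is judged:
On the way, in this order (a step that is already met when the one before it is completed fails the run):
1. the tag lies flat on the lug with the post through its eye, let go, dish still on the board (horizontal distance between tag_eye and post_foot below 0.01 m and z of tag_eye in the frame of dish between 0.025 and 0.037 m and angle between tag_eye's own z axis and vertical below 0.3 rad and contact force between dish and board above 1 N and contact force between tag and the fingers below 0.1 N), for 0.2 s.
2. the dish is lifted clear of the board, level, not yet turned (z of dish in the frame of board above 0.045 m and contact force between dish and the fingers above 1 N and angle between dish's own z axis and vertical below 0.1 rad and angle between the y axis of dish and the y axis of board, either way round below 0.5 rad and distance between ball_center and dish_mid below 0.015 m), for 0.1 s.
At the end, for the whole second after the job is handed in: dish held by the fingers, still, underside 5 to 17 cm above the board, centre within 5 cm of the board's centre from above, level within 5 degrees, post pointing to the board's front within 10 degrees; ball within 10 mm of the dish's middle; tag low on the post (eye within 10 mm of its axis) (z of dish in the frame of board between 0.06 and 0.18 m and horizontal distance between dish and board below 0.05 m and contact force between dish and the fingers above 1 N and angle between dish's own z axis and vertical below 0.09 rad and angle between the y axis of dish and the x axis of board, either way round below 0.17 rad and y of board_front in the frame of dish above 0.02 m and distance between ball_center and dish_mid below 0.01 m and linear speed of dish below 0.03 m/s and angular speed of dish below 0.2 rad/s and horizontal distance between tag_eye and post_foot below 0.01 m and z of tag_eye in the frame of dish between 0.022 and 0.04 m); the arm keeps its last pose, push and grip.
It fails at once if the ball rolls more than 20 mm from the middle of the dish (distance between ball_center and dish_mid above 0.02 m).
It fails at once if the dish is tipped by more than 9 degrees (angle between dish's own z axis and vertical above 0.16 rad).
It fails at once if a bystander is displaced by more than 20 mm (distance of any of gift_box, tape, green_box, bangle from where it was at the start of the episode above 0.02 m).
It also fails if it takes over 67 s, if anything falls off the work surface, if the arm or the gripper's body presses on something with over 40 N, if the wrist force passes 120 N, or if a joint passes its speed limit or range.

## Working session

There is one attempt and no reset: what is moved stays moved. The work goes in short steps, Python scripts to look and compute and a shell command to move; the robot and the scene stay as the last step left them, time stands still between calls to the robot, and variables do not carry over. Pictures are saved under pics/ and viewed, about 8 in all and at most 12, crops included, and the job is handed in when it is done.

```bash
mkdir -p pics; ls; cat > h.py <<'E'
import numpy as np, cv2
from scipy.spatial.transform import Rotation as R
from station import manip, eyes, workorder
def snap(n,f=None):
    s=eyes.snapshot(n)
    if f: cv2.imwrite('pics/'+f,s['frame'][:,:,::-1])
    return s
def K(s):
    h=s['frame'].shape[0]; f=h/2/np.tan(np.radians(s['vfov'])/2)
    return np.array([[f,0,s['cx']],[0,f,s['cy']],[0,0,1.]])
def ray(s,u,v,z):
    Rm=cv2.Rodrigues(np.array(s['rvec'],float))[0]; t=np.array(s['tvec'],float).ravel()
    c=-Rm.T@t; d=Rm.T@np.linalg.inv(K(s))@[u,v,1.]
    return c+d*(z-c[2])/d[2]
def proj(s,p):
    return cv2.projectPoints(np.array(p,float).reshape(-1,1,3),np.array(s['rvec'],float),np.array(s['tvec'],float),K(s),None)[0].reshape(-1,2)
def tool(p,yaw=None):
    "shift (cm) in tool axes to bring TCP to world p"
    st=manip.sense(); r=R.from_quat(st['tool_rot'])
    return r.inv().apply(np.array(p)-st['tcp_pos'])*100
E
python3 - <<'E'
from h import *
st=manip.sense(); print(st); print(R.from_quat(st['tool_rot']).as_matrix().round(3))
a=snap('top','top0.png');b=snap('scene','scene0.png');c=snap('wrist')
for s in(a,b,c): print(s['vfov'],s['cx'],s['cy'],s['rvec'],s['tvec'])
cv2.imwrite('pics/both0.png',np.vstack([a['frame'],b['frame']])[:,:,::-1])
print(a['frame'].shape)
E
```

```text
pics
{'t': 0.0, 'q': array([ 9.76492899e-01,  5.28501117e-01,  1.43389474e+00, -1.99640211e-05,
        1.18140913e+00, -1.78481442e-01]), 'qd': array([ 1.39433531e-03,  3.18774358e-04, -4.69052966e-04,  1.82696644e-03,
        1.51593652e-04,  3.56916246e-05]), 'tau': array([ 9.21888641e-04, -4.42344153e+01, -1.78027189e+01, -2.25807339e-04,
        8.30949488e-03,  4.05235951e-06]), 'tcp_pos': array([0.2520232 , 0.57115087, 0.23031456]), 'tool_rot': array([ 0.69260581, -0.14624439,  0.14566695, -0.69115187]), 'force': array([-0.33889596,  0.18622655, -0.25933088]), 'ft_torque': array([-0.01230372,  0.00788082,  0.00767886]), 'finger_gap': 1.0054683144915082}
[[ 0.915 -0.001  0.404]
 [-0.404 -0.002  0.915]
 [-0.    -1.    -0.002]]
52.36770897618565 255.80165278264403 193.8605668398603 [ 2.1630963  -2.17757677  0.10240944] [0.00575462 0.55283933 1.37499894]
53.932346620558214 263.2680270965815 192.86945793072533 [ 2.08748337 -0.55004379  0.28573216] [-0.46993803  0.25116203  1.18048344]
60.4543566777481 253.87389694850782 195.87848087792761 [-2.4409728  -1.59079606 -0.20761509] [-0.62425194 -0.03252642  0.37952012]
(384, 512, 3)
```

View pics/top0.png

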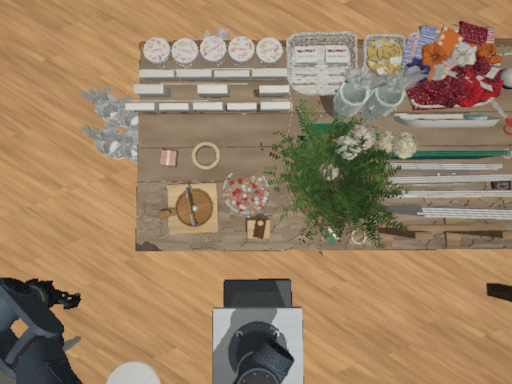

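View pics/scene0.png

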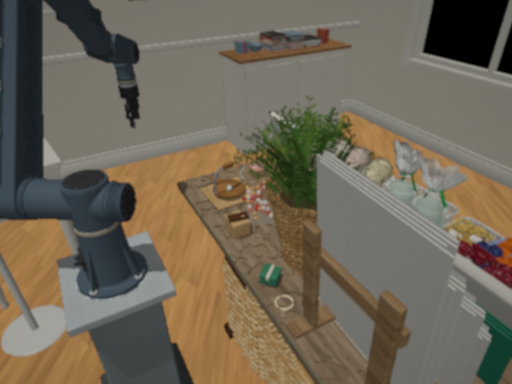

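The top view shows the dish at about (194,207) on its board, with the lug pointing left at (165,213), and the tag on its riser at (259,228). The pink box is at (168,157), the tape at (206,155), and the plant is to the right of the riser. Next I'll measure from an enlarged crop.

```bash
python3 - <<'E'
from h import *
s=snap('top'); 
im=s['frame'][170:255,150:290]; cv2.imwrite('pics/crop1.png',cv2.resize(im,None,fx=5.6,fy=5.6,interpolation=cv2.INTER_CUBIC)[:,:,::-1])
for n,u,v,z in [('dish',194,207,.03),('lug',165,213,.038),('riser',258,228,.06),('tag',260,228,.065),('origin',258,345,0)]: print(n,ray(s,u,v,z).round(3))
print(proj(s,[[0,0,0],[.3,.3,0]]))
E
```

```text
dish [0.507 0.223 0.03 ]
lug [0.486 0.325 0.038]
riser [ 0.43  -0.005  0.06 ]
tag [ 0.43  -0.012  0.065]
origin [ 0.02  -0.002  0.   ]
[[257.43585429 350.85630094]
 [173.47213056 265.09951722]]
```

View pics/crop1.png

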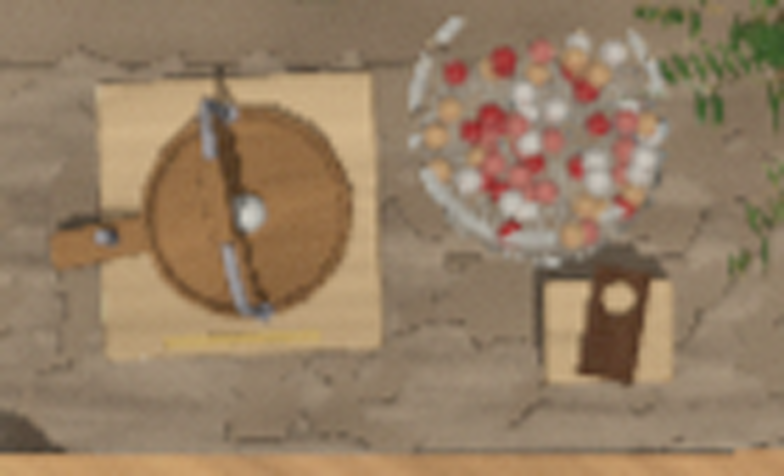

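The tag's eye (crop 618,297) is on the end away from the robot. The post tip is at crop (105,236) and the ball at (248,213). The bail runs from (212,108) to (262,312). I'll move above the tag and look with the wrist camera.

```bash
python3 -m jog '[[[38.2,3,-46.7],-0.265],[[38.2,3,-46.7],-0.265],[[38.2,3,-46.7],-0.265],[[38.2,3,-46.7],-0.265],[[38.2,3,-46.7],-0.265],[[38.2,3,-46.7],-0.265],[[38.2,3,-46.7],-0.265],[[38.2,3,-46.7],-0.265],[[38.2,3,-46.7],-0.265],[[38.2,3,-46.7],-0.265],[[38.2,3,-46.7],-0.265],[[38.2,3,-46.7],-0.265],[[38.2,3,-46.7],-0.265],[[38.2,3,-46.7],-0.265],[[38.2,3,-46.7],-0.265],[[38.2,3,-46.7],-0.265],[[38.2,3,-46.7],-0.265],[[38.2,3,-46.7],-0.265],[[38.2,3,-46.7],-0.265],[[38.2,3,-46.7],-0.265]]' 5.5 30
python3 - <<'E'
from h import *
st=manip.sense(); print(R.from_quat(st['tool_rot']).as_matrix().round(3),st['q'].round(2))
s=snap('wrist','w1.png'); np.save('w1.npy',s,allow_pickle=True)
print(proj(s,[st['tcp_pos']]))
E
```

```text
t: 1.87
tcp_pos: [0.4126, -0.0084, 0.2013]
tool_rot: [-0.705, 0.053, -0.052, 0.705]
force: [0.3, 0.2, 0.6]
finger_gap: 0.646
[[ 0.989 -0.     0.148]
 [-0.148  0.     0.989]
 [-0.001 -1.     0.   ]] [-0.29  0.29  1.97  0.    0.87 -1.72]
[[252.45963574 253.48193111]]
```

View pics/w1.png

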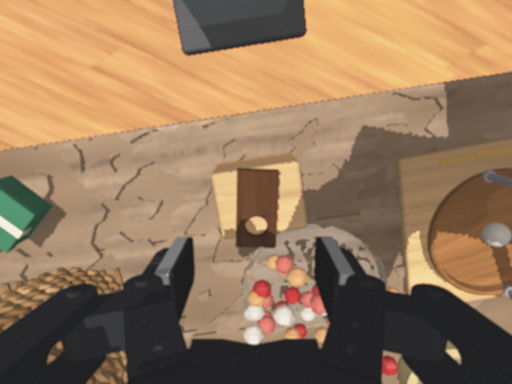

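The wrist view shows the tag's dark plate from (237,168) to (275,247), with the eye at about (257,225). I'll measure it.

```bash
cat > tag.py <<'E'
from h import *
def tagpose(s,box,z=0.07,sh=False):
    x0,y0,x1,y1=box; im=s['frame'][y0:y1,x0:x1].astype(int)
    m=((im.sum(2)<260)&(im[:,:,0]>im[:,:,2]+12)).astype(np.uint8)
    m=cv2.morphologyEx(m,cv2.MORPH_OPEN,np.ones((3,3)))
    cs,h=cv2.findContours(m,cv2.RETR_CCOMP,cv2.CHAIN_APPROX_NONE)
    i=max(range(len(cs)),key=lambda i:cv2.contourArea(cs[i]) if h[0][i][3]<0 else 0)
    W=np.array([ray(s,u+x0,v+y0,z)[:2] for u,v in cs[i][:,0]],np.float32)*1000
    print('plate',cv2.minAreaRect(W), cv2.boundingRect(cs[i]))
    for j in range(len(cs)):
        if h[0][j][3]==i and cv2.contourArea(cs[j])>20:
            W=np.array([ray(s,u+x0,v+y0,z)[:2] for u,v in cs[j][:,0]],np.float32)*1000
            print('eye',cv2.minEnclosingCircle(W))
E
python3 - <<'E'
from tag import *
s=np.load('w1.npy',allow_pickle=True).item()
tagpose(s,(215,150,305,260))
E
```

```text
plate ((435.17864990234375, -9.01552963256836), (35.111595153808594, 78.88700103759766), 80.1207504272461) (21, 18, 42, 87)
eye ((445.527099609375, -10.599855422973633), 10.80683708190918)
```

```bash
python3 -m jog '[[[-0.1,3,0.3],0.024],[[-0.1,6,0.3],0.024],[[-0.1,9,0.3],0.024],[[-0.1,11.5,0.3],0.024],[[-0.1,12.5,0.3],0.024],[[-0.1,13.2,0.3],0.024],[[-0.1,13.5,0.3],0.024],[[-0.1,13.7,0.3],0.024],[[-0.1,13.7,0.3],0.024],[[-0.1,13.7,0.3],0.024]]'
python3 -m jog '[[[0,0.1,0],0],[[0,0.2,0],0],[[0,0.3,0],0],[[0,0.3,0],0]]'
python3 - <<'E'
from h import *
s=snap('wrist','w2.png')
E
```

```text
t: 2.75
tcp_pos: [0.4133, -0.0067, 0.065]
tool_rot: [0.705, -0.061, 0.062, -0.704]
force: [-0.1, 0.1, 0.8]
finger_gap: 0.639
t: 3.08
tcp_pos: [0.4128, -0.0067, 0.0614]
tool_rot: [0.704, -0.062, 0.062, -0.704]
force: [-0.4, -0.3, 0.2]
finger_gap: 0.643
```

View pics/w2.png

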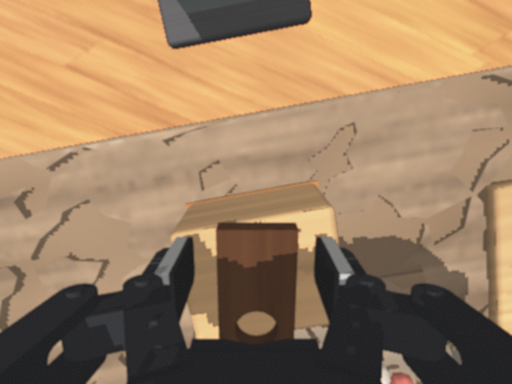

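The fingers straddle the tag evenly with no contact. I'll go slightly lower, then close.

```bash
python3 -m jog '[[[0,0.1,0.1],0],[[0,0.2,0.1],0],[[0,0.3,0.1],0],[[0,0.3,0.1],0]]'
python3 -m jog '[[[0,0,0],0],[[0,0,0],0],[[0,0,0],0],[[0,0,0],0],[[0,0,0],0],[[0,0,0],0]]' 3 30
```

```text
t: 3.47
tcp_pos: [0.4128, -0.0056, 0.0581]
tool_rot: [-0.704, 0.062, -0.062, 0.704]
force: [-0.0, -0.7, 0.0]
finger_gap: 0.643
t: 3.97
tcp_pos: [0.413, -0.0057, 0.0591]
tool_rot: [0.704, -0.061, 0.062, -0.704]
force: [-1.3, 0.7, 10.6]
finger_gap: 0.409
```

The tag is gripped (gap about 35 mm). Lifting.

```bash
python3 -m jog '[[[0,-1,0],0],[[0,-3,0],0],[[0,-6,0],0],[[0,-10,0],0],[[0,-12,0],0],[[0,-12,0],0],[[0,-12,0],0],[[0,-12,0],0]]' - 40
python3 - <<'E'
from h import *
s=snap('wrist','w3.png');st=manip.sense();np.save('w3.npy',s,allow_pickle=True)
r=R.from_quat(st['tool_rot'])
for d in(0,-.005,-.01): print(d,proj(s,[st['tcp_pos']+r.apply([.033,d,0])]))
# top: dish features
t=snap('top')
for n,u,v,z in [('posttip',150+105/5.6,170+236/5.6,.0785),('ball',150+248/5.6,170+213/5.6,.034),('lugend',150+58/5.6,170+246/5.6,.038),('bailtop far',150+212/5.6,170+108/5.6,.045),('bail near',150+262/5.6,170+312/5.6,.045),('bFL',150+108/5.6,170+357/5.6,.012),('bFR',150+380/5.6,170+347/5.6,.012),('bBL',150+96/5.6,170+85/5.6,.012),('bBR',150+371/5.6,170+72/5.6,.012)]: print(n,ray(t,u,v,z).round(4))
E
```

```text
t: 4.63
tcp_pos: [0.412, -0.0054, 0.1776]
tool_rot: [-0.704, 0.062, -0.061, 0.705]
force: [0.2, -0.5, -1.2]
finger_gap: 0.405
0 [[252.6337365  313.24203322]]
-0.005 [[252.59414901 319.47306868]]
-0.01 [[252.55209778 326.09189433]]
posttip [0.4866 0.3021 0.0785]
ball [0.503  0.2214 0.034 ]
lugend [0.4826 0.341  0.038 ]
bailtop far [0.5691 0.2431 0.045 ]
bail near [0.44   0.2103 0.045 ]
bFL [0.4124 0.3141 0.012 ]
bFR [0.4176 0.1394 0.012 ]
bBL [0.5883 0.3245 0.012 ]
bBR [0.5955 0.1458 0.012 ]
```

View pics/w3.png

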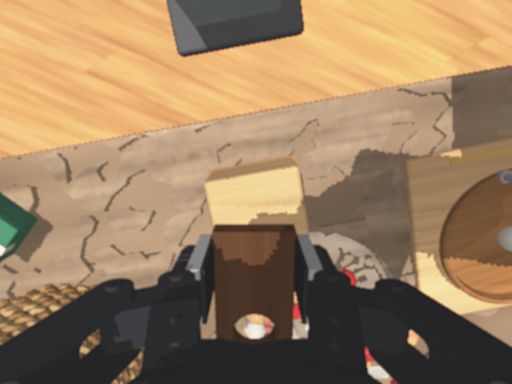

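The tag is held square, with the eye at (255,326) near the predicted spot. I'll carry it turned to a point above the dish, from which the post is visible.

```bash
python3 -m jog '[[[0.5,-2.2,2],0.1],[[1,-2.2,4.5],0.22],[[1.5,-2.2,7.5],0.34],[[2,-2.2,11],0.46],[[2.5,-2.2,14.5],0.58],[[3,-2.2,18],0.7],[[3.5,-2.2,21],0.82],[[3.9,-2.2,24],0.94],[[3.9,-2.2,26],1.06],[[3.9,-2.2,27.2],1.18],[[3.9,-2.2,27.2],1.18],[[3.9,-2.2,27.2],1.18],[[3.9,-2.2,27.2],1.18],[[3.9,-2.2,27.2],1.18]]'
python3 - <<'E'
from h import *
s=snap('wrist','w4.png');st=manip.sense();np.save('w4.npy',s,allow_pickle=True)
print(R.from_quat(st['tool_rot']).as_matrix().round(3))
print(proj(s,[[.487,.302,.0785],[.487,.302,.038]]))
E
```

```text
t: 5.9
tcp_pos: [0.498, 0.2542, 0.1996]
tool_rot: [0.552, -0.443, 0.443, -0.55]
force: [1.1, -0.1, -0.2]
finger_gap: 0.406
[[ 0.214 -0.001  0.977]
 [-0.977 -0.001  0.214]
 [ 0.    -1.    -0.001]]
[[254.62497473 130.28952235]
 [254.58818137 127.27773084]]
```

View pics/w4.png

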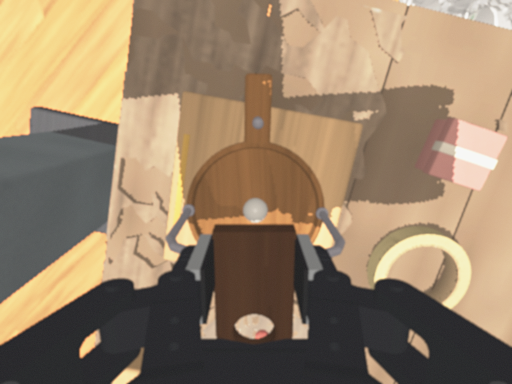

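The post tip is at (258,122), the ball at (255,210), and the lug stands almost vertical in the picture, so the tool's yaw already matches. I'll convert these points to positions.

```bash
python3 - <<'E'
from h import *
s=np.load('w4.npy',allow_pickle=True).item(); st=manip.sense(); r=R.from_quat(st['tool_rot'])
im=s['frame'].astype(int)
m=(abs(im[105:140,245:272].max(2)-im[105:140,245:272].min(2))<30)
v,u=np.nonzero(m); print('post px',u.mean()+245,v.mean()+105,len(u))
p=ray(s,u.mean()+245,v.mean()+105,.0775); print('post',p)
m=(im[195:224,240:270].max(2)-im[195:224,240:270].min(2)<35)&(im[195:224,240:270].sum(2)>330)
v,u=np.nonzero(m); b=ray(s,u.mean()+240,v.mean()+195,.034); print('ball',u.mean()+240,v.mean()+195,b)
d=p-b; print('len',np.hypot(*d[:2]),'yaw',np.arctan2(-d[0],d[1]))
# edges of lug / bail feet
for q in [(245,75,.038),(271,75,.038),(245,146,.038),(271,146,.038),(187,210,.04),(323,212,.04)]: print(q,ray(s,*q).round(4))
# eye position in tool
z=st['tcp_pos'][2]+.002
hx=im[305:345,225:285].sum(2)>230; v,u=np.nonzero(hx)
print('eye px',u.min()+225,u.max()+225,v.min()+305,v.max()+305)
for zz in(.002,.007,.012):
  e=ray(s,(u.min()+u.max())/2+225,(v.min()+v.max())/2+305,st['tcp_pos'][2]+zz); print(zz,r.inv().apply(e-st['tcp_pos']))
E
```

```text
post px 257.52 122.48 100
post [0.4879388  0.30832419 0.0775    ]
ball 254.85714285714286 209.51382488479263 [0.50436332 0.22452004 0.034     ]
len 0.0853984782348237 yaw 0.19353385687338157
(245, 75, 0.038) [0.4692 0.3439 0.038 ]
(271, 75, 0.038) [0.4913 0.3487 0.038 ]
(245, 146, 0.038) [0.482  0.2836 0.038 ]
(271, 146, 0.038) [0.5054 0.2887 0.038 ]
(187, 210, 0.04) [0.4402 0.2118 0.04  ]
(323, 212, 0.04) [0.5687 0.2381 0.04  ]
eye px 234 274 313 339
0.002 [ 0.03814161 -0.00198656 -0.00104976]
0.007 [ 0.03442993 -0.00698773 -0.0010538 ]
0.012 [ 0.03071826 -0.0119889  -0.00105785]
```

The post is at (0.488, 0.308) and the dish yaw is about 0.205. I'll move the eye over the post, come down to about 3 cm above its tip and check.

```bash
python3 -m jog '[[[-3,0,0.1],0],[[-6,0,0.27],0],[[-8,0,0.27],0],[[-8.85,0,0.27],0],[[-8.85,2,0.27],0],[[-8.85,5,0.27],0],[[-8.85,7.5,0.27],0],[[-8.85,8.7,0.27],0],[[-8.85,9,0.27],0],[[-8.85,9,0.27],0],[[-8.85,9,0.27],0],[[-8.85,9,0.27],0]]'
python3 - <<'E'
from h import *
s=snap('wrist');st=manip.sense(); r=R.from_quat(st['tool_rot'])
print(r.inv().apply(np.array([.4879,.3083,.0785])-st['tcp_pos']), proj(s,[[.4879,.3083,.0785]]))
cv2.imwrite('pics/w5.png',cv2.resize(s['frame'][200:384,150:360],None,fx=3,fy=3)[:,:,::-1])
E
```

```text
t: 6.95
tcp_pos: [0.4834, 0.3424, 0.1117]
tool_rot: [-0.55, 0.443, -0.444, 0.552]
force: [-0.1, 0.8, 0.8]
finger_gap: 0.409
[ 0.0344937   0.03320059 -0.00295221] [[250.37516714 282.40481734]]
```

View pics/w5.png

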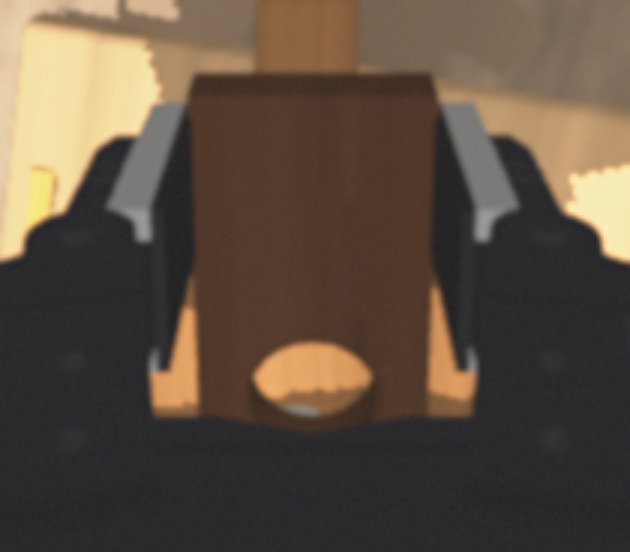

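```bash
python3 - <<'E'
from h import *
s=snap('wrist');st=manip.sense(); r=R.from_quat(st['tool_rot'])
for z in(.0785,.05,.034): print(z,ray(s,250.7,336.7,z))
# eye top rim: crop (312,342)->... left/right (252,380),(375,380)
T=lambda u,v:(150+u/3,200+v/3)
for dz in(.0095,.0115): print(dz,[r.inv().apply(ray(s,*T(*q),st['tcp_pos'][2]+dz)-st['tcp_pos']).round(4) for q in[(312,340),(252,378),(375,378),(190,78),(434,78)]])
E
```

```text
0.0785 [0.49605763 0.27138871 0.0785    ]
0.05 [0.50063049 0.24948306 0.05      ]
0.034 [0.50319771 0.23718515 0.034     ]
0.0095 [array([ 0.0261, -0.0095, -0.0007]), array([ 0.0329, -0.0095, -0.0101]), array([ 0.033 , -0.0095,  0.0092]), array([-0.017 , -0.0095, -0.0183]), array([-0.017 , -0.0094,  0.0168])]
0.0115 [array([ 0.0248, -0.0115, -0.0007]), array([ 0.0315, -0.0115, -0.01  ]), array([ 0.0315, -0.0115,  0.009 ]), array([-0.0178, -0.0115, -0.018 ]), array([-0.0177, -0.0114,  0.0166])]
```

The grey spot in the eye is the ball's edge, much further away. By calculation the eye's offset error is only 2.5 mm sideways. I'll correct it and lower in two stages.

```bash
python3 -m jog '[[[0.05,0,-0.25],0],[[0.05,0,-0.25],0],[[0.05,1,-0.25],0],[[0.05,2,-0.25],0],[[0.05,3,-0.25],0],[[0.05,3.8,-0.25],0],[[0.05,4.4,-0.25],0],[[0.05,4.8,-0.25],0],[[0.05,4.8,-0.25],0],[[0.05,4.8,-0.25],0]]'
python3 - <<'E'
from h import *
st=manip.sense(); r=R.from_quat(st['tool_rot'])
print(r.inv().apply(np.array([.4879,.3083,.0785])-st['tcp_pos']),st['ft_torque'])
E
```

```text
t: 7.88
tcp_pos: [0.4798, 0.3414, 0.0619]
tool_rot: [0.551, -0.443, 0.443, -0.551]
force: [-0.4, -0.3, 0.2]
finger_gap: 0.407
[ 0.03402984 -0.0165656   0.00076922] [-0.05569932  0.08439088  0.02792228]
```

No contact force, and the tag is now below the post's tip, so the post is through the eye.

```bash
python3 -m jog '[[[0,0.6,-0.1],0],[[0,1.2,-0.1],0],[[0,1.8,-0.1],0],[[0,2.1,-0.1],0],[[0,2.3,-0.1],0],[[0,2.3,-0.1],0],[[0,2.3,-0.1],0]]'
python3 - <<'E'
from h import *
s=snap('wrist','w6.png')
t=snap('scene')
cv2.imwrite('pics/v6.png',np.hstack([cv2.resize(s['frame'][180:384,130:380],(400,326)),cv2.resize(t['frame'][140:222,180:280],(398,326),interpolation=cv2.INTER_CUBIC)])[:,:,::-1])
E
```

```text
t: 8.47
tcp_pos: [0.4789, 0.3412, 0.0392]
tool_rot: [0.551, -0.443, 0.443, -0.551]
force: [-0.2, -0.4, -0.1]
finger_gap: 0.411
```

View pics/v6.png

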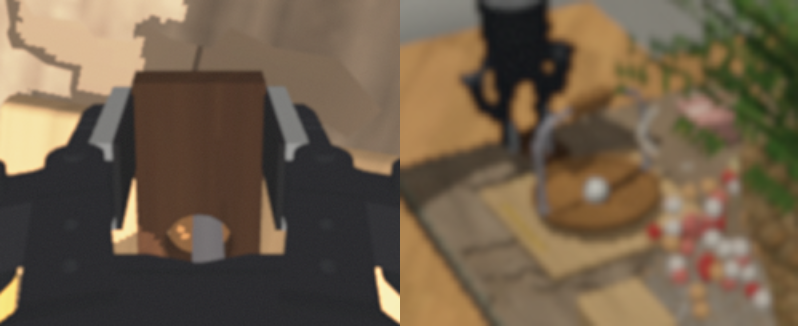

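The left half shows the post standing through the eye at (208,235). Lower the last 2 mm, release and rise.

```bash
python3 -m jog '[[[0,0.1,0],0],[[0,0.2,0],0],[[0,0.25,0],0],[[0,0.25,0],0],[[0,0.25,0],0]]'
python3 -m jog '[[[0,0,0],0],[[0,0,0],0],[[0,0,0],0],[[0,0,0],0],[[0,0,0],0],[[0,0,0],0],[[0,0,0],0],[[0,0,0],0]]' 5.5
python3 -m jog '[[[0,-1,0],0],[[0,-3,0],0],[[0,-6,0],0],[[0,-10,0],0],[[0,-14,0],0],[[0,-18,0],0],[[-4,-20,0],0],[[-4,-20,0],0],[[-4,-20,0],0],[[-4,-20,0],0]]'
python3 - <<'E'
from h import *
s=snap('wrist','w7.png'); np.save('w7.npy',s,allow_pickle=True)
st=manip.sense(); print(R.from_quat(st['tool_rot']).as_matrix().round(3),st['q'].round(2))
E
```

```text
t: 8.98
tcp_pos: [0.4793, 0.3414, 0.0373]
tool_rot: [-0.551, 0.443, -0.443, 0.551]
force: [0.7, 2.0, 4.5]
finger_gap: 0.406
t: 9.65
tcp_pos: [0.4789, 0.3412, 0.0367]
tool_rot: [0.551, -0.443, 0.443, -0.551]
force: [0.4, 0.7, -0.3]
finger_gap: 0.645
t: 10.48
tcp_pos: [0.4695, 0.38, 0.2367]
tool_rot: [0.552, -0.443, 0.443, -0.551]
force: [-0.2, 0.3, -0.9]
finger_gap: 0.644
[[ 0.215 -0.002  0.977]
 [-0.977 -0.002  0.215]
 [ 0.001 -1.    -0.003]] [ 0.5   0.49  1.48 -0.    1.17  0.28]
```

View pics/w7.png

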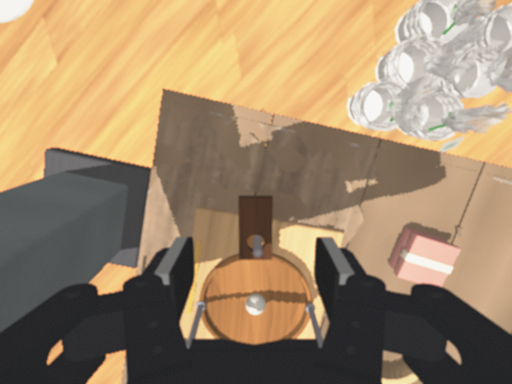

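The tag lies along the lug with the post through its eye, at about (256,243). I'll move over the bail's grip bar, turning to pinch across it.

```bash
python3 -m jog '[[[2,0,0],0.12],[[4,0,0],0.24],[[6,0,0],0.36],[[8,0,0],0.48],[[10,0,0],0.6],[[12,0,0],0.72],[[14,0,0],0.84],[[15.9,0,0.1],0.96],[[15.9,0,0.1],1.08],[[15.9,0,0.1],1.2],[[15.9,0,0.1],1.32],[[15.9,0,0.1],1.44],[[15.9,0,0.1],1.583],[[15.9,0,0.1],1.583],[[15.9,0,0.1],1.583],[[15.9,0,0.1],1.583],[[15.9,0,0.1],1.583]]' 4.5
python3 - <<'E'
from h import *
s=snap('wrist','w8.png'); np.save('w8.npy',s,allow_pickle=True)
st=manip.sense(); print(R.from_quat(st['tool_rot']).as_matrix().round(3),st['q'].round(2))
print(proj(s,[[.5044,.2245,.147],[.5044,.2245,.127]]))
E
```

```text
t: 11.95
tcp_pos: [0.5051, 0.2248, 0.2363]
tool_rot: [0.073, -0.703, 0.703, -0.072]
force: [0.3, 0.0, 0.1]
finger_gap: 0.524
[[-0.979 -0.001  0.204]
 [-0.204 -0.    -0.979]
 [ 0.001 -1.     0.   ]] [ 0.22  0.42  1.61 -0.    1.11  1.58]
[[255.50884081 199.63079016]
 [255.37681689 192.79785813]]
```

View pics/w8.png

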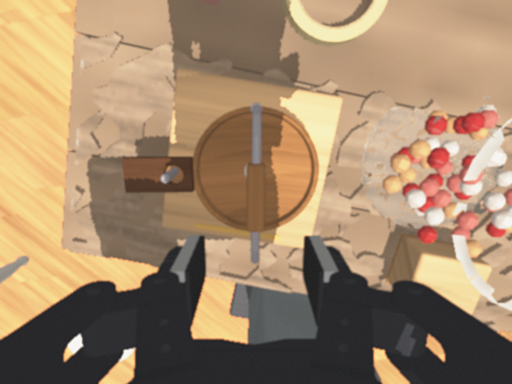

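The bar spans (247–265, 163–231), centred at (256,197), where predicted and parallel to the fingers. Descend.

```bash
python3 -m jog '[[[0,2,0],0],[[0,4.5,0],0],[[0,7,0],0],[[0,9,0],0],[[0,10.5,0],0],[[0,11.3,0],0],[[0,11.8,0],0],[[0,11.8,0],0],[[0,11.8,0],0]]' 3.5
python3 -m jog '[[[0,0,0],0],[[0,0,0],0],[[0,0,0],0],[[0,0,0],0],[[0,0,0],0],[[0,0,0],0],[[0,0,0],0],[[0,0,0],0],[[0,0,0],0],[[0,0,0],0]]' 0.8 40
python3 -m jog '[[[0,0,0],0],[[0,0,0],0],[[0,0,0],0],[[0,0,0],0],[[0,0,0],0],[[0,0,0],0]]' 0.8 80
python3 - <<'E'
from h import *
s=snap('wrist'); t=snap('scene')
st=manip.sense(); print(R.from_quat(st['tool_rot']).as_matrix().round(3),st['ft_torque'])
cv2.imwrite('pics/v9.png',np.hstack([cv2.resize(s['frame'],(400,300)),cv2.resize(t['frame'][140:222,180:280],(366,300),interpolation=cv2.INTER_CUBIC)])[:,:,::-1])
E
```

```text
t: 12.75
tcp_pos: [0.5059, 0.2253, 0.1193]
tool_rot: [-0.072, 0.703, -0.703, 0.072]
force: [0.1, -0.3, -0.6]
finger_gap: 0.413
t: 13.58
tcp_pos: [0.5063, 0.2251, 0.1197]
tool_rot: [0.071, -0.703, 0.703, -0.073]
force: [0.4, -1.6, 6.6]
finger_gap: 0.153
t: 14.08
tcp_pos: [0.5063, 0.2251, 0.1198]
tool_rot: [0.071, -0.703, 0.703, -0.073]
force: [-0.2, -1.8, 6.9]
finger_gap: 0.151
[[-0.979  0.002  0.203]
 [-0.203  0.    -0.979]
 [-0.002 -1.     0.   ]] [-0.28417733 -0.0033936  -0.02008589]
```

View pics/v9.png

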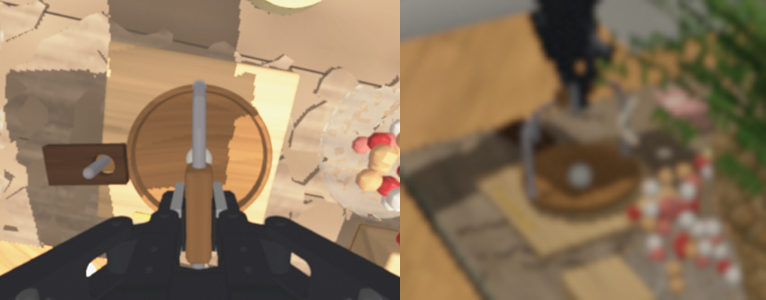

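The bar is pinched and the tag still lies on the lug. Lifting straight up, smoothly.

```bash
python3 -m jog '[[[0,-0.1,0],0],[[0,-0.3,0],0],[[0,-0.6,0],0],[[0,-1,0],0],[[0,-1.5,0],0],[[0,-2.1,0],0],[[0,-2.8,0],0],[[0,-3.6,0],0],[[0,-4.4,0],0],[[0,-5.2,0],0],[[0,-6,0],0],[[0,-6.8,0],0],[[0,-7.6,0],0],[[0,-8.3,0],0],[[0,-8.9,0],0],[[0,-9.4,0],0],[[0,-9.7,0],0],[[0,-9.9,0],0],[[0,-10,0],0],[[0,-10,0],0]]'
python3 -m jog '[[[0,0,0],0],[[0,0,0],0],[[0,0,0],0],[[0,0,0],0]]'
python3 - <<'E'
from h import *
s=snap('wrist'); t=snap('scene')
st=manip.sense(); print(R.from_quat(st['tool_rot']).as_matrix().round(3),st['ft_torque'],st['q'].round(2))
cv2.imwrite('pics/v10.png',np.hstack([cv2.resize(s['frame'],(400,300)),cv2.resize(t['frame'][130:212,180:280],(366,300),interpolation=cv2.INTER_CUBIC)])[:,:,::-1])
E
```

```text
t: 15.85
tcp_pos: [0.5053, 0.2251, 0.2188]
tool_rot: [0.072, -0.703, 0.703, -0.072]
force: [0.3, -0.2, -3.8]
finger_gap: 0.148
t: 16.18
tcp_pos: [0.5053, 0.2251, 0.2185]
tool_rot: [0.072, -0.703, 0.703, -0.072]
force: [-0.2, -0.2, -3.5]
finger_gap: 0.148
[[-0.979 -0.     0.202]
 [-0.202 -0.    -0.979]
 [ 0.    -1.     0.   ]] [-0.01707294  0.01135606 -0.01819293] [ 0.22  0.45  1.63 -0.    1.07  1.58]
```

The viewer is used up, so I'll check by numbers: ball and bail in the wrist frame should sit where they did relative to the tool before lifting.

```bash
cat > chk.py <<'E'
from h import *
def chk():
    st=manip.sense(); r=R.from_quat(st['tool_rot']); z0=st['tcp_pos'][2]-.1068+.001 # underside height est. (grip TCP .1188 - .012)
    yd=r.apply([0,0,-1]); xd=-r.apply([1,0,0])
    for n in('wrist','scene','top'):
        s=snap(n); im=s['frame'].astype(int)
        c=np.array([st['tcp_pos'][0],st['tcp_pos'][1],z0])
        P={'ball':c+[0,0,.022],'posttip':c+yd*.085+[0,0,.0665],'tagtail':c+yd*.1345+[0,0,.036],'eye':c+yd*.085+[0,0,.036]}
        for k,p in P.items():
            u,v=proj(s,[p])[0]; 
            if not(10<u<500 and 10<v<370): print(n,k,'out'); continue
            f=K(s)[0,0]; w=max(6,int(.03*f/np.linalg.norm(cv2.Rodrigues(np.array(s['rvec'],float))[0]@p+np.ravel(s['tvec'])))); y0,x0=max(0,int(v)-w),max(0,int(u)-w)
            q=im[y0:int(v)+w+1,x0:int(u)+w+1]
            if k=='ball' or k=='posttip': m=(q.max(2)-q.min(2)<35)&(q.sum(2)>(300 if k=='ball' else 230))
            else: m=(q.sum(2)<230)&(q[:,:,0]>q[:,:,2]+10)
            if m.sum():
                b,a=np.nonzero(m); d=ray(s,a.mean()+x0,b.mean()+y0,p[2])-p
                print(n,k,'pred',(round(u),round(v)),'found',(round(a.mean()+x0,1),round(b.mean()+y0,1)),m.sum(),'off mm',(d*1000).round(1)[:2])
            else: print(n,k,'none')
    print(st['t'],st['tcp_pos'],'dish yaw',np.arctan2(-yd[0],yd[1]))
E
python3 -c "
from chk import *
chk()"
```

```text
wrist ball pred (255, 201) found (np.float64(254.5), np.float64(195.9)) 1434 off mm [3.4 1.3]
wrist posttip pred (111, 221) found (np.float64(127.0), np.float64(222.5)) 909 off mm [ 1.3 -9.5]
wrist tagtail pred (56, 206) found (np.float64(77.6), np.float64(185.6)) 102 off mm [ 17.4 -13.1]
wrist eye pred (130, 206) found (np.float64(145.2), np.float64(206.4)) 1516 off mm [  2.1 -10.3]
scene ball pred (227, 166) found (np.float64(226.9), np.float64(166.3)) 18 off mm [-3.2 -1.5]
scene posttip pred (214, 148) found (np.float64(212.5), np.float64(146.1)) 51 off mm [ 3.  23.6]
scene tagtail pred (208, 151) found (np.float64(208.7), np.float64(154.9)) 35 off mm [ -9.8 -33.2]
scene eye pred (215, 155) found (np.float64(214.3), np.float64(157.8)) 77 off mm [-10.4 -19.5]
top ball pred (188, 205) found (np.float64(190.0), np.float64(207.0)) 14 off mm [-5.1 -5.7]
top posttip pred (160, 210) found (np.float64(159.0), np.float64(206.5)) 207 off mm [11.6  2.4]
top tagtail pred (147, 214) found (np.float64(151.9), np.float64(216.8)) 54 off mm [-10.  -15.9]
top eye pred (162, 211) found (np.float64(161.0), np.float64(215.4)) 86 off mm [-15.6   3. ]
16.2833 [0.50534847 0.22514202 0.2186323 ] dish yaw 0.20376964494636313
```

```bash
cat > cmp.py <<'E'
from h import *
ref=cv2.resize(cv2.imread('pics/v9.png')[:,:400],(512,384))
s=snap('wrist'); im=s['frame'][:,:,::-1].copy(); st=manip.sense()
for n,(x0,y0,x1,y1) in dict(tag=(50,175,168,245),ball=(235,180,275,215),rim=(155,100,360,200)).items():
    X0,Y0=max(0,x0-30),max(0,y0-30)
    m=cv2.matchTemplate(im[Y0:y1+30,X0:x1+30],ref[y0:y1,x0:x1],cv2.TM_CCOEFF_NORMED)
    _,v,_,l=cv2.minMaxLoc(m); print(n,'shift px',l[0]+X0-x0,l[1]+Y0-y0,'score',round(v,2))
print(st['t'],st['tcp_pos'],st['ft_torque'].round(3),st['force'].round(1),st['finger_gap'])
E
python3 cmp.py
```

```text
tag shift px 1 0 score 0.5
ball shift px 0 0 score 1.0
rim shift px 0 0 score 0.87
16.4833 [0.50540162 0.22517088 0.2187947 ] [ 0.03  -0.035  0.022] [-0.3 -0.6 -3.9] 0.14901408173413133
```

The ball, rim and tag haven't moved relative to the hand. Now the quarter turn, slowly.

```bash
python3 -m jog '[[[0,0,0],-0.005],[[0,0,0],-0.015],[[0,0,0],-0.03],[[0,0,0],-0.05],[[0,0,0],-0.08],[[0,0,0],-0.12],[[0,0,0],-0.16],[[0,0,0],-0.2],[[0,0,0],-0.24],[[0,0,0],-0.28],[[0,0,0],-0.32],[[0,0,0],-0.36],[[0,0,0],-0.4],[[0,0,0],-0.44],[[0,0,0],-0.48],[[0,0,0],-0.52],[[0,0,0],-0.56],[[0,0,0],-0.6],[[0,0,0],-0.64],[[0,0,0],-0.68]]'
python3 -m jog '[[[0,0,0],-0.04],[[0,0,0],-0.08],[[0,0,0],-0.12],[[0,0,0],-0.16],[[0,0,0],-0.2],[[0,0,0],-0.24],[[0,0,0],-0.28],[[0,0,0],-0.32],[[0,0,0],-0.36],[[0,0,0],-0.4],[[0,0,0],-0.44],[[0,0,0],-0.48],[[0,0,0],-0.52],[[0,0,0],-0.56],[[0,0,0],-0.6],[[0,0,0],-0.64],[[0,0,0],-0.67],[[0,0,0],-0.695],[[0,0,0],-0.71],[[0,0,0],-0.72]]'
python3 -m jog '[[[0,0,0],0],[[0,0,0],0],[[0,0,0],0],[[0,0,0],0],[[0,0,0],0],[[0,0,0],0],[[0,0,0],0],[[0,0,0],0],[[0,0,0],0],[[0,0,0],0],[[0,0,0],0],[[0,0,0],0]]'
python3 cmp.py; python3 - <<'E'
from chk import *
chk()
t=snap('top')['frame']; cv2.imwrite('pics/top_end.png',cv2.resize(t[180:255,150:240],None,fx=6,fy=6)[:,:,::-1])
# lug/tag dark pixels in top view near front of board
E
```

```text
t: 18.15
tcp_pos: [0.5054, 0.2252, 0.2188]
tool_rot: [0.303, -0.639, 0.639, -0.303]
force: [0.0, -0.2, -2.9]
finger_gap: 0.147
t: 19.82
tcp_pos: [0.5054, 0.2252, 0.2188]
tool_rot: [-0.508, 0.491, -0.491, 0.509]
force: [0.2, -0.6, -4.0]
finger_gap: 0.15
t: 20.82
tcp_pos: [0.5054, 0.2252, 0.2188]
tool_rot: [0.508, -0.492, 0.492, -0.508]
force: [-0.8, -0.9, -3.9]
finger_gap: 0.148
tag shift px 0 0 score 0.87
ball shift px 0 0 score 1.0
rim shift px 0 1 score 0.52
20.8667 [0.50542674 0.22518191 0.21882381] [-0.039 -0.082  0.031] [-0.1 -0.1 -3.6] 0.14939594061696948
wrist ball pred (255, 203) found (np.float64(254.5), np.float64(199.4)) 1447 off mm [-0.7  2.7]
wrist posttip pred (111, 224) found (np.float64(96.0), np.float64(232.5)) 2372 off mm [-9.2 -5.4]
wrist tagtail pred (57, 209) found (np.float64(78.7), np.float64(207.6)) 1631 off mm [15.   1.4]
wrist eye pred (130, 209) found (np.float64(124.5), np.float64(208.9)) 3120 off mm [-3.6 -0.1]
scene ball pred (227, 166) found (np.float64(227.5), np.float64(166.0)) 16 off mm [-0.4 -1. ]
scene posttip pred (206, 161) found (np.float64(206.7), np.float64(165.7)) 3 off mm [-12.3 -32.4]
scene tagtail pred (195, 172) found (np.float64(199.1), np.float64(172.9)) 49 off mm [ 10.3 -15.6]
scene eye pred (207, 168) found (np.float64(207.6), np.float64(170.4)) 107 off mm [ -4.5 -15. ]
top ball pred (188, 205) found (np.float64(191.4), np.float64(205.8)) 14 off mm [ -1.2 -10.5]
top posttip pred (186, 231) found (np.float64(180.4), np.float64(231.6)) 138 off mm [-0.9 19. ]
top tagtail pred (188, 247) found (np.float64(193.7), np.float64(240.8)) 33 off mm [ 18.4 -16.7]
top eye pred (188, 231) found (np.float64(193.1), np.float64(230.4)) 85 off mm [  2.5 -16.2]
20.8667 [0.50542674 0.22518191 0.21882381] dish yaw 1.6038319872526632
```

```bash
python3 -c "
from station import manip,workorder
print(abs(manip.sense()['qd']).max()); workorder.sign_off()"
```

```text
0.009889125211081042
the job is handed in; nothing more can be done
```

The tag is hung on the post and released. The dish is held still about 10 cm above the board, turned so the post points to the front edge. I handed the job in at about 21 s of the 67 s allowed; no verdict is reported.

**Tag:** A picture taken after release showed it flat on the lug, with the post through its eye.

**Dish:** I lifted it straight up 9.9 cm and only then turned it 1.40 rad. The hand's orientation puts the dish at 1.604 rad; about 1.61 rad would point the post at the board's front. The dish centre is about 6 mm from the board's centre as measured from above, and the hand is vertical.

**Last checks:**
- **Ball:** Matching the wrist view against one from before the lift found no shift (score 1.0). The scene camera puts it within about 1 mm of the middle.
- **Tag:** The same matching found no shift (score 0.87).
- **Dish level:** The rim matched within 1 pixel, but its score fell from 0.87 to 0.52 after the turn, so that check is weak.
- **Arm:** Joint speeds were at most 0.01 rad/s at hand-in.

**Checks that failed or disagreed:**
- My colour-mask position check gave offsets up to about 35 mm for the post and tag, and about 10 mm for the ball in the top view. I put this down to the coarse masks catching the bail and the background, so I set those readings aside.
- I reached the picture limit, so the final pose was checked only by numbers and not by eye.
- The task text says the tag's eye end faces the robot, but the images showed it on the far end, and I followed the images.

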